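Shingle the cover plates in the kitting tray

ROBOT

A 6-joint arm with a two-finger parallel gripper is mounted at the origin on a cart in front of the work surface, level with it; the furniture and walls round the work are solid. World frame = base frame: x ahead of the robot, y to its left, z up, the work surface at z = 0. Lengths are in mm, angles in rad, forces in N, time in s.
With the tool pointing down it reaches from about 300 to 875 mm from the base axis. Payload 4.2 kg.
Tool frame: the origin (TCP) lies at the very end of the fingers, on their centre line; the grasp point (between the pads) lies 19 mm behind it; z points along the fingers, y is the line along which they close (so a half turn about z gives the same grasp; the last joint's range is limited). The gripper opens to 85 mm and grips with 20 to 120 N. Pads are 22 mm wide; open, the fingers measure 114 mm over their backs; the gripper's body (76 mm by 85 mm) begins 54 mm behind the grasp point. The pads swing forward as they close: fully open they stand 13 mm farther back than shut.
Start: joints at [-1.308, 0.32, 1.565, -0, 1.257, -0.02], TCP at [160.454, -552.174, 231.338] pointing down, gripper open.
Joint ranges: [-3.11, 3.11], [-0.84, 2.01], [0.21, 2.61], [-1.34, 4.49], [0.05, 2.63], [-2.56, 2.56]. Speed limits (rad/s): [2.57, 2.57, 3.14, 3.14, 3.14, 3.14].

INTERFACE

Orientations are given as a rotation vector (axis times angle).
In Python, from workcell import bot, viewer gives the robot as it stands.
- The arm moves only by the shell command python3 -m inch 'ROWS' [FORCE]. ROWS is JSON, a list of rows, each an object with "grip": the opening, from -1 (shut) to 1 (fully open); "translation": the shift along the tool's x, y, z as a fraction of full scale, a list of three; "turn": the turn, a rotation vector about the tool's x, y, z as a fraction of full scale, a list of three. In form: [{"grip": grip, "translation": [x, y, z], "turn": [wx, wy, wz]}, ...]. A call has 1 to 20 rows; each row is the pose to reach, as a shift and turn from the pose commanded when the call began, along the tool's axes at that moment; what a row does not reach only later rows make up. Full scale, the value 1, is 400 mm for a shift and 45 degrees for a turn. A row lasts 1/12 s, in which the tool goes at most 41.7 mm and 7.16 degrees, less where a joint would pass 70% of its speed; a pose out of reach is approached as far as the arm can. A call with a number of a shift or a turn outside -1 to 1 is refused whole. A call with a gripper value outside its range is refused whole. The fingers move at their own pace and stop on an object; FORCE is the grip in N (left out, the last holds). Time passes only in rows, so rows that repeat a pose let the fingers close. It gives the time, the measured TCP pose, the force, the opening and the grip force at its end, in the units of the state.
- bot.sense(): the state, without advancing time (a new reading comes with each control period).
- viewer.grab_frame(name): name is "side" or "top"; returns (picture, depth): 384x512x3 uint8, red, green, blue; 384x512 float32, mm along the optical axis (not along the pixel's ray), 0 where there is no reading.
- viewer.camera_params(name): a dict with "mtx" (3x3 intrinsics, pixels), "distortion" ([k1, k2, p1, p2, k3] as OpenCV has them; the pictures are not rectified), "xyz" and "orientation" of the camera in the world. Camera axes: x right, y down, z forward; pixel columns grow to the right and rows downward; lengths in mm; the calibration is good to about 2 mm. A picture is of the moment at which its call begins. camera_params takes no time and is no camera call.
- bot.close_job(): hands the job in; it is judged then, once.
The state is a dict: "t": time; "q": joint angles; "dq": joint speeds; "joint_efforts": joint torques, N m; "ee_pos": TCP position; "eef_rot": TCP orientation; "ft_force": force on the tool from outside, world axes, zero at the start; "torque": the same for the moment, N m; "finger_gap": finger opening in mm; "finger_force": force on a finger pad.
Only numpy, scipy, OpenCV 4.12 (cv2) and the standard library are available. Lean on these libraries where they do the work, as an engineer would, in place of code of your own. Each camera call takes 0.05 s, during which the arm holds its last target. There are 200 camera calls.

TASK

Finish laying the oblong aluminium cover plates in the grey tray like roof tiles, so that each can later be lifted by its free end: the first already lies flat at the tray's end stop. Lay the two loose oblong plates of the same size after it in line along the tray, each with one end resting on about the last third of the plate before it and its other end down on the tray floor. Set them down without dropping them, do not shift the first plate, and leave the small square plate where it is.

Things in the scene. Friction and masses are not known exactly. Their poses are not given: they have to be found in the camera images.
- first_plate: same plate as plate_a, flat in the tray, one end at the stop bar. Origin: centre of underside, on the 3 mm thick tray floor; x: long side, away from the stop, the way the fan must grow; y: short side; z up. Tray: fixed, grey, 206 x 134 mm, 126 mm wide inside, lips 8 mm and stop bar 18 mm high above the bench; flat floor runs 110 mm on beyond the plate; plate and tray axes agree within 2 deg.
- plate_a: oblong flat aluminium plate, 70 x 40 x 8 mm, 60 g, with four small dark screw holes near its corners; loose, flat on the green mat (2.5 mm thick, on the bench). Origin: centre of its underside; x: long side, y: short side (40 mm, to be gripped across), z up. The same as plate_b; either may be laid first, either way round.
- plate_b: oblong flat aluminium plate, 70 x 40 x 8 mm, 60 g, with four small dark screw holes near its corners; loose, flat on the green mat (2.5 mm thick, on the bench). Origin: centre of its underside; x: long side, y: short side (40 mm, to be gripped across), z up. The same as plate_a.
- square_plate: bystander: square aluminium plate of the same make but shorter, 40 x 40 x 8 mm, loose and flat on the mat near the other two. Origin: centre of its underside, z up. To be left alone. Beware: at the back right of the bench (x over 0.62, y under 0) stands a drawer cabinet 190 mm high; keep the arm left of it when it swings in from its start.

How it is judged (in metres and radians):
At the end, for the whole second after the job is handed in: Both loose oblong plates at rest, each leaning (3 to 16 deg) with one end on the plate before, the other on the tray floor; neighbouring centres 32 to 60 mm apart (46 ideal), the last over 68 mm beyond the first; within 15 mm and 12 deg of the first plate's line (((x of plate_a in the frame of first_plate between 0.032 and 0.06 m and distance between plate_a and plate_b between 0.032 and 0.06 m and x of plate_b in the frame of first_plate above 0.068 m and y of plate_a in the frame of first_plate between -0.015 and 0.015 m and angle between the y axis of each of plate_a, plate_b and the y axis of first_plate, either way round below 0.21 rad and angle between plate_a's own z axis and vertical between 0.05 and 0.28 rad and linear speed of each of plate_a, plate_b below 0.02 m/s and y of plate_b in the frame of first_plate between -0.015 and 0.015 m and angle between plate_b's own z axis and vertical between 0.05 and 0.28 rad) or (x of plate_b in the frame of first_plate between 0.032 and 0.06 m and distance between plate_b and plate_a between 0.032 and 0.06 m and x of plate_a in the frame of first_plate above 0.068 m and y of plate_b in the frame of first_plate between -0.015 and 0.015 m and angle between the y axis of each of plate_b, plate_a and the y axis of first_plate, either way round below 0.21 rad and angle between plate_b's own z axis and vertical between 0.05 and 0.28 rad and linear speed of each of plate_b, plate_a below 0.02 m/s and y of plate_a in the frame of first_plate between -0.015 and 0.015 m and angle between plate_a's own z axis and vertical between 0.05 and 0.28 rad))); the robot touches nothing.
It fails at once if the first plate is shifted more than 15 mm (distance of first_plate from where it was at the start of the episode above 0.015 m).
It fails at once if the square plate is moved more than 20 mm (distance of square_plate from where it was at the start of the episode above 0.02 m).
It fails at once if a plate is dropped (falls free faster than 0.7 m/s, about 25 mm) ((linear speed of plate_a above 0.7 m/s and contact force between the fingers and plate_a below 0.02 N) or (linear speed of plate_b above 0.7 m/s and contact force between the fingers and plate_b below 0.02 N)).
It also fails if it takes over 70 s, if anything falls off the work surface, if the arm or the gripper's body presses on something with over 40 N, if the wrist force passes 120 N, or if a joint passes its speed limit or range.

## Working session

There is one attempt and no reset: what is moved stays moved. The work goes in short steps, Python scripts to look and compute and a shell command to move; the robot and the scene stay as the last step left them, time stands still between calls to the robot, and variables do not carry over. Pictures are saved under pics/ and viewed, at most 10 in all, crops included, and the job is handed in when it is done.

```bash
mkdir -p pics; ls; python3 - <<'E'
from workcell import bot, viewer
import cv2,numpy as np
for n in("top","side"):
    p,d=viewer.grab_frame(n); c=viewer.camera_params(n); print(n,{k:np.round(v,4).tolist() for k,v in c.items()})
    cv2.imwrite(f"pics/{n}0.png",cv2.resize(p[:,:,::-1],None,fx=1.5,fy=1.5)); np.savez(f"{n}0.npz",p=p,d=d)
print(bot.sense())
E
```

```text
pics
top {'mtx': [[415.9788, 0.0, 248.9426], [0.0, 415.9788, 183.8939], [0.0, 0.0, 1.0]], 'distortion': [-0.106, 0.0, 0.0, 0.0, 0.0], 'xyz': [453.7509, 166.5289, 881.0876], 'orientation': [-2.1405, 2.1351, -0.1613]}
side {'mtx': [[383.1131, 0.0, 258.1147], [0.0, 383.1131, 190.8422], [0.0, 0.0, 1.0]], 'distortion': [-0.0802, 0.0, 0.0, 0.0, 0.0], 'xyz': [420.0219, -508.785, 509.3131], 'orientation': [-2.1465, 0.3035, -0.1285]}
{'t': 0.1, 'q': array([-1.30798349e+00,  3.20217573e-01,  1.56553434e+00, -1.28660187e-05,
        1.25738727e+00, -1.99838556e-02]), 'dq': array([-1.23884078e-03, -1.76867103e-03, -1.63591636e-03, -8.68458865e-05,
        6.63224990e-04, -6.83319926e-04]), 'joint_efforts': array([ 8.68718780e-04, -4.16406941e+01, -2.34704179e+01, -3.56930229e-06,
        4.94595632e-03, -4.75503157e-06]), 'ee_pos': array([ 160.34793529, -551.7596773 ,  230.5811111 ]), 'eef_rot': array([-3.10871999e+00, -4.42527297e-01,  3.13151507e-04]), 'ft_force': array([-0.19294781,  0.20353015,  0.15814264]), 'torque': array([0.01686539, 0.00452503, 0.00245033]), 'finger_force': 0.0, 'finger_gap': 85.54404287547774}
```

View pics/top0.png

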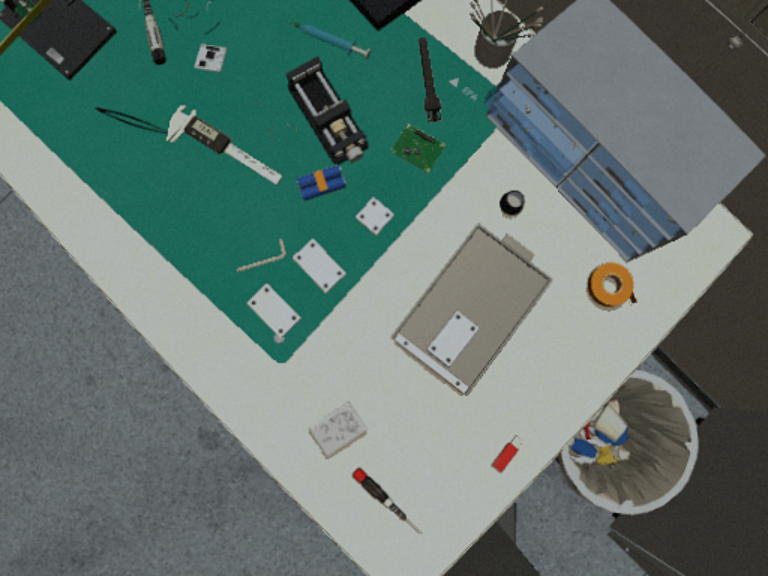

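View pics/side0.png

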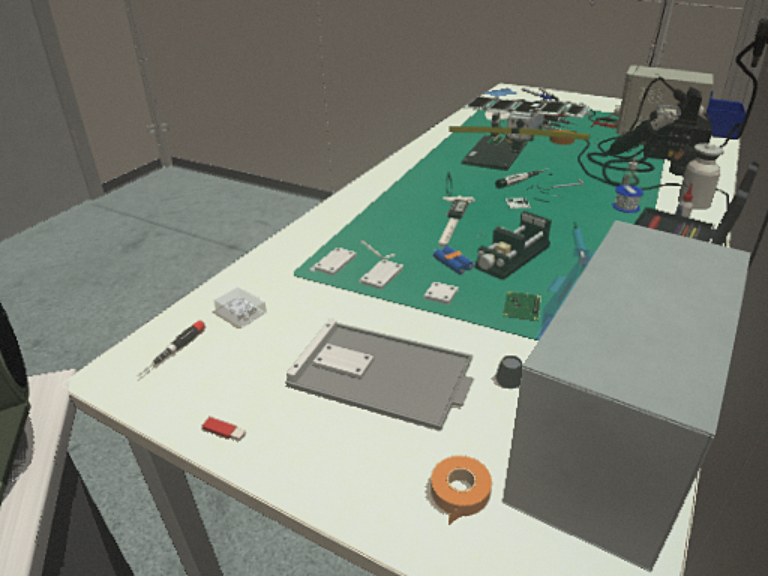

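Top view (1.5x): first plate at about (453,339), the loose oblong plates at (319,265) and (273,310), the square at (375,216). The side view shows the same plates at about (343,360), (381,273), (333,260) and (441,291). Next, enlarged crops.

```bash
cat > h.py <<'E'
import numpy as np,cv2
from workcell import bot,viewer
from scipy.spatial.transform import Rotation as R
def cam(n):
    c=viewer.camera_params(n); return np.array(c["mtx"]),np.array(c["distortion"]),np.array(c["xyz"]),R.from_rotvec(c["orientation"]).as_matrix()
def rays(n,uv):
    K,D,C,M=cam(n); u=cv2.undistortPoints(np.array(uv,float).reshape(-1,1,2),K,D)[:,0]
    return C,np.c_[u,np.ones(len(u))]@M.T
def plane(n,uv,z):
    C,r=rays(n,uv); return C+r*((z-C[2])/r[:,2])[:,None]
def tri(a,b):
    C1,r1=rays("top",a);C2,r2=rays("side",b);o=[]
    for p,q in zip(r1,r2):
        s=np.linalg.lstsq(np.c_[p,-q],C2-C1,rcond=None)[0]
        x,y=C1+s[0]*p,C2+s[1]*q; o.append([*((x+y)/2),np.linalg.norm(x-y)])
    return np.array(o)
def crop(p,x0,y0,w,h,f,name):
    cv2.imwrite(name,cv2.resize(p[y0:y0+h,x0:x0+w,::-1],None,fx=f,fy=f,interpolation=cv2.INTER_CUBIC))
E
python3 - <<'E'
from h import *
p=np.load("top0.npz")["p"]; crop(p,150,125,200,140,4,"pics/tc.png")
p=np.load("side0.npz")["p"]; crop(p,180,155,140,110,5,"pics/sc.png")
E
```

```text
(no output)
```

View pics/tc.png

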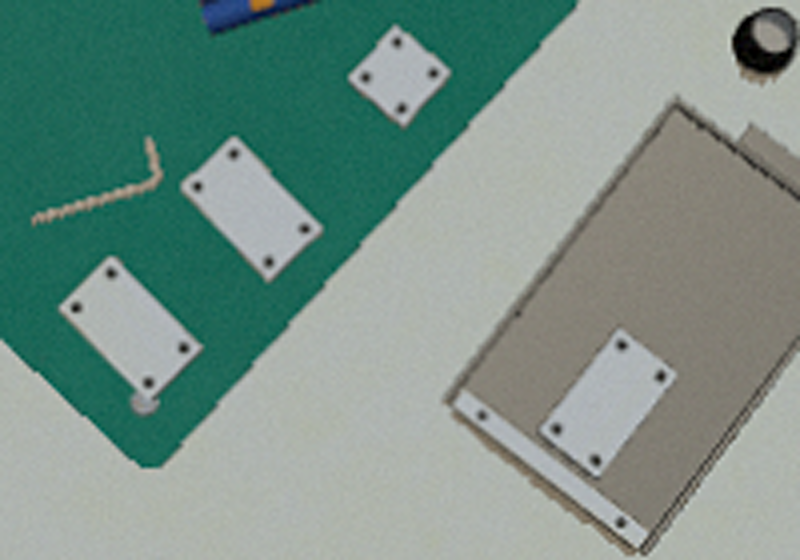

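View pics/sc.png

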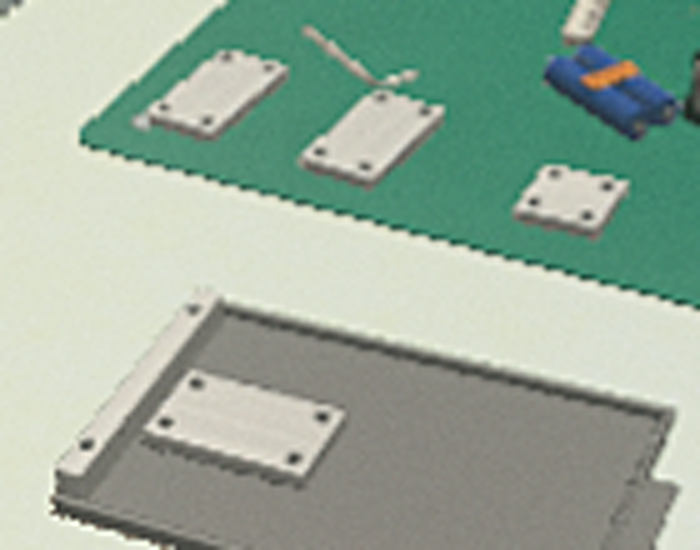

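The top crop shows the four holes of each plate clearly; for example, first plate (557,429), (596,460), (621,345), (660,376). The side crop shows the matching holes. I'm triangulating them now.

```bash
cat > m.py <<'E'
from h import *
T=lambda a:(np.array(a)+.5)/4-.5+[150,125]
S=lambda a:(np.array(a)+.5)/5-.5+[180,155]
P={"first":([(557,429),(596,460),(621,345),(660,376)],[(196,383),(165,423),(322,417),(294,458)]),
"M":([(269,262),(305,229),(197,187),(234,153)],[(320,158),(365,167),(381,97),(427,111)]),
"L":([(148,383),(184,348),(76,307),(111,273)],[(165,107),(208,121),(227,57),(269,68)])}
for k,(a,b) in P.items():
    x=tri(T(a),S(b)); w=plane("top",T(a),11 if k=="first" else 10.5)
    d=w[2:].mean(0)-w[:2].mean(0); e=w[1]-w[0]+w[3]-w[2]
    print(k,"z",x[:,2].round(1),"gap",x[:,3].round(1),"tri ctr",x[:,:2].mean(0).round(1))
    print("  top ctr",w.mean(0).round(1),"hole L",np.linalg.norm(d).round(1),"W",(np.linalg.norm(e)/2).round(1),"dir deg",np.degrees(np.arctan2(d[1],d[0])).round(1),"ydir-90",(np.degrees(np.arctan2(e[1],e[0]))).round(1))
d=np.load("top0.npz")["d"]
K,D,C,M=cam("top")
for k,(a,b) in P.items():
    uv=T(a).mean(0); u=np.rint(uv).astype(int); print(k,"depth z",(C+rays("top",[uv])[1]*d[u[1],u[0]]).round(1))
w=plane("top",T([(482,415),(620,522),(678,97),(447,400)]),[18][0]);print(w.round(1))
E
python3 m.py
```

```text
first z [11.6 11.3 10.9 11. ] gap [0.  0.1 0.1 0.4] tri ctr [503.5  60.8]
  top ctr [503.4  60.8  11. ] hole L 55.6 W 25.9 dir deg -37.9 ydir-90 -128.7
M z [ 7.7 11.2 11.6 11.5] gap [0.1 0.  0.9 0.5] tri ctr [606.5 249.2]
  top ctr [606.4 249.2  10.5] hole L 56.2 W 26.4 dir deg 43.6 ydir-90 -46.6
L z [11.4 10.9 11.1 11.5] gap [0.8 0.4 0.  0.1] tri ctr [542.1 312.3]
  top ctr [542.  312.4  10.5] hole L 56.1 W 26.0 dir deg 44.8 ydir-90 -45.0
first depth z [[503.3  60.8  11.1]]
M depth z [[606.4 249.2   9.6]]
L depth z [[542.2 312.7   8.1]]
[[496.4 127.3  18. ]
 [441.6  56.6  18. ]
 [665.5  21.8  18. ]
 [504.1 145.4  18. ]]
```

Heights agree: tops at about 11 mm, hole spacing about 56 x 26, triangulation gaps under 1 mm. The line direction is -38.2°. Next is a move calculator.

```bash
cat > go.py <<'E'
# usage: go.py x y z yaw_of_tool_x tilt(nose-down along tool x)
import sys; from h import *
s=bot.sense(); x,y,z,yaw,tilt=map(float,sys.argv[1:])
M=R.from_rotvec(s["eef_rot"])
a=np.radians(yaw); X=np.array([np.cos(a),np.sin(a),0]); Z=np.array([0,0,-1.]); Y=np.cross(Z,X)
G=R.from_matrix(np.c_[X,Y,Z])*R.from_euler("y",-tilt,degrees=True)
d=M.inv().apply(np.array([x,y,z])-s["ee_pos"])/400
w=(M.inv()*G).as_rotvec()/(np.pi/4)
print("pos",s["ee_pos"].round(1),"q",s["q"].round(2),"F",s["ft_force"].round(2),"gap",s["finger_gap"].round(1),s["finger_force"],"t",s["t"])
print("T",d.round(4),"mm",(d*400).round(1),"W",w.round(4))
E
python3 go.py 606 249 120 44 0; python3 -m inch '[{"grip":1,"translation":[0.816,-0.8,0],"turn":[0,0,0]},{"grip":1,"translation":[0.816,-0.8,0],"turn":[0,0,0]},{"grip":1,"translation":[0.816,-0.8,0],"turn":[0,0,0]},{"grip":1,"translation":[0.816,-0.8,0],"turn":[0,0,0]},{"grip":1,"translation":[0.816,-0.8,0],"turn":[0,0,0]},{"grip":1,"translation":[0.816,-0.8,0],"turn":[0,0,0]},{"grip":1,"translation":[0.816,-0.8,0],"turn":[0,0,0]},{"grip":1,"translation":[0.816,-0.8,0],"turn":[0,0,0]},{"grip":1,"translation":[0.816,-0.8,0],"turn":[0,0,0]},{"grip":1,"translation":[0.816,-0.8,0],"turn":[0,0,0]},{"grip":1,"translation":[0.816,-0.8,0],"turn":[0,0,0]},{"grip":1,"translation":[0.816,-0.8,0],"turn":[0,0,0]},{"grip":1,"translation":[0.816,-0.8,0],"turn":[0,0,0]},{"grip":1,"translation":[0.816,-0.8,0],"turn":[0,0,0]},{"grip":1,"translation":[0.816,-0.8,0],"turn":[0,0,0]}]'; python3 go.py 606.4 249.2 80 44 0
```

```text
t: 1.35
ee_pos: [384.0, -154.7, 231.1]
eef_rot: [3.11, 0.44, -0.001]
ft_force: [0.5, 0.7, 0.1]
finger_gap: 85.3
finger_force: 0.0Traceback (most recent call last):
  File "go.py", line 9, in <module>
    print("pos",s["ee_pos"].round(1),"q",s["q"].round(2),"F",s["ft_force"].round(2),"gap",s["finger_gap"].round(1),s["finger_force"],"t",s["t"])
                                                                                          ^^^^^^^^^^^^^^^^^^^^^
AttributeError: 'float' object has no attribute 'round'
Traceback (most recent call last):
  File "go.py", line 9, in <module>
    print("pos",s["ee_pos"].round(1),"q",s["q"].round(2),"F",s["ft_force"].round(2),"gap",s["finger_gap"].round(1),s["finger_force"],"t",s["t"])
                                                                                          ^^^^^^^^^^^^^^^^^^^^^
AttributeError: 'float' object has no attribute 'round'
```

```bash
sed -i 's/s\["finger_gap"\].round(1)/round(float(s["finger_gap"]),1)/' go.py; python3 go.py 606.4 249.2 80 44 0
```

```text
pos [ 384.  -154.7  231.1] q [-0.41  0.06  1.9  -0.    1.18  0.88] F [0.48 0.74 0.14] gap 85.3 0.0 t 1.35
T [ 0.8146 -0.8159  0.3772] mm [ 325.9 -326.4  150.9] W [-1.000e-04  9.000e-04 -6.197e-01]
```

```bash
python3 -m inch '[{"grip":0.5,"translation":[0.4,-0.4,0.12],"turn":[0,0,-0.3]},{"grip":0.5,"translation":[0.4,-0.4,0.12],"turn":[0,0,-0.3]},{"grip":0.5,"translation":[0.4,-0.4,0.12],"turn":[0,0,-0.3]},{"grip":0.5,"translation":[0.4,-0.4,0.12],"turn":[0,0,-0.3]},{"grip":0.5,"translation":[0.4,-0.4,0.12],"turn":[0,0,-0.3]},{"grip":0.5,"translation":[0.8146,-0.8159,0.377],"turn":[0,0,-0.62]},{"grip":0.5,"translation":[0.8146,-0.8159,0.377],"turn":[0,0,-0.62]},{"grip":0.5,"translation":[0.8146,-0.8159,0.377],"turn":[0,0,-0.62]},{"grip":0.5,"translation":[0.8146,-0.8159,0.377],"turn":[0,0,-0.62]},{"grip":0.5,"translation":[0.8146,-0.8159,0.377],"turn":[0,0,-0.62]},{"grip":0.5,"translation":[0.8146,-0.8159,0.377],"turn":[0,0,-0.62]},{"grip":0.5,"translation":[0.8146,-0.8159,0.377],"turn":[0,0,-0.62]},{"grip":0.5,"translation":[0.8146,-0.8159,0.377],"turn":[0,0,-0.62]},{"grip":0.5,"translation":[0.8146,-0.8159,0.377],"turn":[0,0,-0.62]},{"grip":0.5,"translation":[0.8146,-0.8159,0.377],"turn":[0,0,-0.62]},{"grip":0.5,"translation":[0.8146,-0.8159,0.377],"turn":[0,0,-0.62]}]'; python3 go.py 606.4 249.2 3 44 0
```

```text
t: 2.68
ee_pos: [606.6, 248.4, 81.1]
eef_rot: [2.913, 1.176, 0.0]
ft_force: [-0.5, -0.8, -0.1]
finger_gap: 64.3
finger_force: 0.0
pos [606.6 248.4  81.1] q [ 0.37  0.56  1.57 -0.    1.01  1.18] F [-0.55 -0.82 -0.06] gap 64.3 0.0 t 2.6833
T [ 0.0009 -0.0019  0.1952] mm [ 0.4 -0.8 78.1] W [ 0.0005  0.     -0.0009]
```

```bash
python3 -m inch '[{"grip":0.5,"translation":[0,-0.002,0.07],"turn":[0,0,0]},{"grip":0.5,"translation":[0,-0.002,0.13],"turn":[0,0,0]},{"grip":0.5,"translation":[0,-0.002,0.15],"turn":[0,0,0]},{"grip":0.5,"translation":[0,-0.002,0.16],"turn":[0,0,0]},{"grip":0.5,"translation":[0,-0.002,0.17],"turn":[0,0,0]},{"grip":0.5,"translation":[0,-0.002,0.18],"turn":[0,0,0]},{"grip":0.5,"translation":[0,-0.002,0.188],"turn":[0,0,0]},{"grip":0.5,"translation":[0,-0.002,0.194],"turn":[0,0,0]},{"grip":0.5,"translation":[0,-0.002,0.194],"turn":[0,0,0]},{"grip":0.5,"translation":[0,-0.002,0.194],"turn":[0,0,0]}]' 40; python3 -m inch '[{"grip":-0.2,"translation":[0,0,0],"turn":[0,0,0]},{"grip":-0.2,"translation":[0,0,0],"turn":[0,0,0]},{"grip":-0.2,"translation":[0,0,0],"turn":[0,0,0]},{"grip":-0.2,"translation":[0,0,0],"turn":[0,0,0]},{"grip":-0.2,"translation":[0,0,0],"turn":[0,0,0]},{"grip":-0.2,"translation":[0,0,0],"turn":[0,0,0]},{"grip":-0.2,"translation":[0,0,0],"turn":[0,0,0]},{"grip":-0.2,"translation":[0,0,0],"turn":[0,0,0]}]' 40;python3 go.py 606.4 249.2 60 44 0
```

```text
t: 3.52
ee_pos: [606.0, 251.2, 3.2]
eef_rot: [2.912, 1.18, 0.001]
ft_force: [-0.4, 0.3, 0.5]
finger_gap: 63.9
finger_force: 0.0
t: 4.18
ee_pos: [606.3, 251.3, 3.5]
eef_rot: [2.912, 1.179, 0.002]
ft_force: [-0.0, 1.0, 4.8]
finger_gap: 38.3
finger_force: 40.7
pos [606.3 251.3   3.5] q [ 0.38  0.65  1.64 -0.    0.86  1.18] F [-0.    0.96  4.76] gap 38.3 40.7425582408905 t 4.1833
T [-0.0034  0.004  -0.1412] mm [ -1.4   1.6 -56.5] W [ 0.0007 -0.0016  0.0023]
```

```bash
python3 -m inch '[{"grip":-0.2,"translation":[0,0,-0.01],"turn":[0,0,0]},{"grip":-0.2,"translation":[0,0,-0.03],"turn":[0,0,0]},{"grip":-0.2,"translation":[0,0,-0.07],"turn":[0,0,0]},{"grip":-0.2,"translation":[0,0,-0.12],"turn":[0,0,0]},{"grip":-0.2,"translation":[0,0,-0.18],"turn":[0,0,0]},{"grip":-0.2,"translation":[0,0,-0.2],"turn":[0,0,0]},{"grip":-0.2,"translation":[0,0,-0.2],"turn":[0,0,0]},{"grip":-0.2,"translation":[0,0,-0.2],"turn":[0,0,0]}]';python3 go.py 539.5 32.4 80 -38.2 10; python3 - <<'E'
from h import *
p,d=viewer.grab_frame("side"); crop(p,170,60,200,150,4,"pics/s1.png")
E
```

```text
t: 4.85
ee_pos: [605.6, 250.9, 82.6]
eef_rot: [2.912, 1.179, -0.0]
ft_force: [0.3, -0.4, -1.2]
finger_gap: 38.1
finger_force: 40.3
pos [605.6 250.9  82.6] q [ 0.38  0.56  1.57 -0.    1.02  1.18] F [ 0.33 -0.44 -1.22] gap 38.1 40.25549232959747 t 4.85
T [-0.4988  0.2774  0.0067] mm [-199.5  111.     2.7] W [ 0.1599 -0.1822  1.824 ]
```

View pics/s1.png

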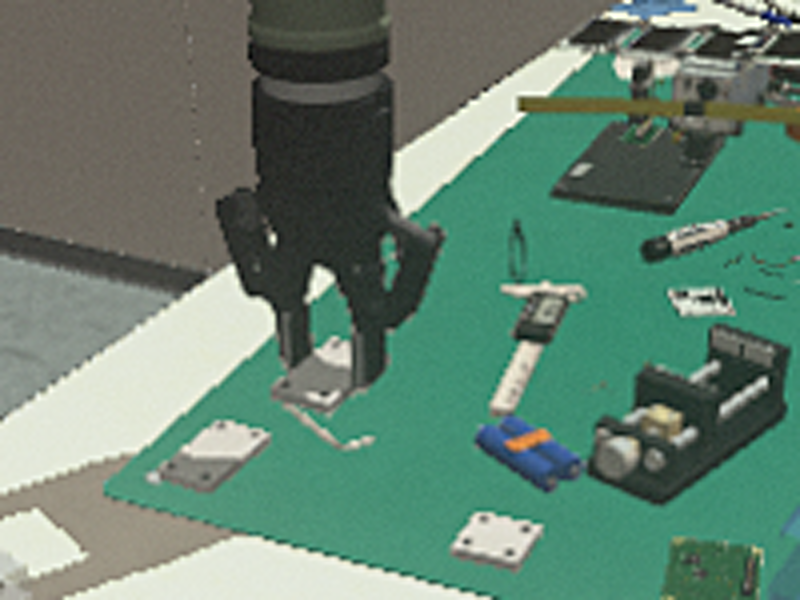

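The plate is held level between the pads at crop (320,385). The other plates are undisturbed. Carrying it to the tray.

```bash
python3 -m inch '[{"grip":-0.2,"translation":[-0.04,0.02,0],"turn":[0,0,0.1]},{"grip":-0.2,"translation":[-0.09,0.05,0],"turn":[0,0,0.25]},{"grip":-0.2,"translation":[-0.15,0.08,0],"turn":[0,0,0.4]},{"grip":-0.2,"translation":[-0.2,0.11,0],"turn":[0,0,0.55]},{"grip":-0.2,"translation":[-0.25,0.14,0],"turn":[0,0,0.7]},{"grip":-0.2,"translation":[-0.3,0.17,0],"turn":[0,0,0.85]},{"grip":-0.2,"translation":[-0.34,0.19,0],"turn":[0,0,0.95]},{"grip":-0.2,"translation":[-0.35,0.2,0],"turn":[0,0,0.98]},{"grip":-0.2,"translation":[-0.35,0.2,0],"turn":[0,0,0.98]},{"grip":-0.2,"translation":[-0.35,0.2,0],"turn":[0,0,0.98]}]';python3 go.py 539.5 32.4 60 -38.2 10
```

```text
t: 5.73
ee_pos: [561.1, 96.5, 82.2]
eef_rot: [-3.141, -0.002, 0.001]
ft_force: [-0.1, 0.2, -0.4]
finger_gap: 38.5
finger_force: 40.3
pos [561.1  96.5  82.2] q [0.15 0.44 1.78 0.   0.92 1.72] F [-0.11  0.24 -0.4 ] gap 38.5 40.265613198280334 t 5.7333
T [-0.0542  0.1602  0.0555] mm [-21.7  64.1  22.2] W [ 0.0742 -0.2128  0.848 ]
```

```bash
python3 -m inch '[{"grip":-0.2,"translation":[-0.01,0.03,0],"turn":[0.01,-0.03,0.12]},{"grip":-0.2,"translation":[-0.02,0.06,0],"turn":[0.025,-0.07,0.28]},{"grip":-0.2,"translation":[-0.035,0.1,0.02],"turn":[0.04,-0.11,0.43]},{"grip":-0.2,"translation":[-0.045,0.13,0.04],"turn":[0.05,-0.15,0.58]},{"grip":-0.2,"translation":[-0.054,0.15,0.05],"turn":[0.065,-0.185,0.73]},{"grip":-0.2,"translation":[-0.054,0.16,0.055],"turn":[0.074,-0.213,0.848]},{"grip":-0.2,"translation":[-0.054,0.16,0.055],"turn":[0.074,-0.213,0.848]},{"grip":-0.2,"translation":[-0.054,0.16,0.055],"turn":[0.074,-0.213,0.848]},{"grip":-0.2,"translation":[-0.054,0.16,0.055],"turn":[0.074,-0.213,0.848]}]';python3 go.py 539.5 32.4 20 -38.2 10;  python3 - <<'E'
from h import *
p,d=viewer.grab_frame("side"); crop(p,170,130,200,150,4,"pics/s2.png")
p,d=viewer.grab_frame("top"); cv2.imwrite("t2.png",p)
E
```

```text
t: 6.48
ee_pos: [539.8, 33.2, 60.9]
eef_rot: [-2.906, 1.002, 0.252]
ft_force: [-0.4, 0.0, -0.1]
finger_gap: 38.6
finger_force: 40.3
pos [539.8  33.2  60.9] q [-0.02  0.49  1.78  0.12  1.01  2.14] F [-0.44  0.05 -0.07] gap 38.6 40.29982388019562 t 6.4833
T [0.0181 0.002  0.1005] mm [ 7.3  0.8 40.2] W [-0.0003 -0.0016  0.0033]
```

View pics/s2.png

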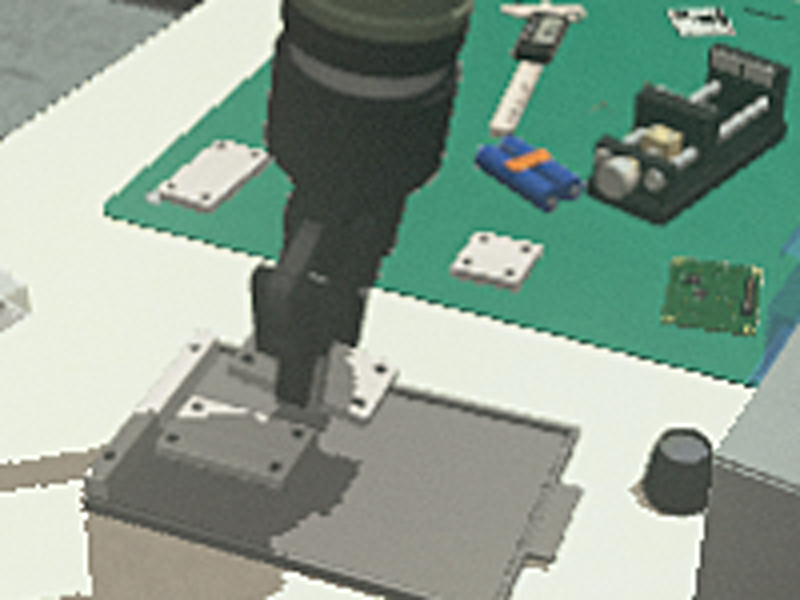

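The held plate leans nose-down away from the stop above the tray, at crop (310,380). First plate unmoved. Lowering.

```bash
python3 -m inch '[{"grip":-0.2,"translation":[0.006,0.001,0.03],"turn":[0,0,0]},{"grip":-0.2,"translation":[0.012,0.002,0.065],"turn":[0,0,0]},{"grip":-0.2,"translation":[0.017,0.002,0.09],"turn":[0,0,0]},{"grip":-0.2,"translation":[0.019,0.002,0.105],"turn":[0,0,0]},{"grip":-0.2,"translation":[0.02,0.002,0.112],"turn":[0,0,0]},{"grip":-0.2,"translation":[0.0207,0.002,0.1153],"turn":[0,0,0]},{"grip":-0.2,"translation":[0.0207,0.002,0.1153],"turn":[0,0,0]},{"grip":-0.2,"translation":[0.0207,0.002,0.1153],"turn":[0,0,0]}]';python3 go.py 539.5 32.4 11 -38.2 10
```

```text
t: 7.25
ee_pos: [539.5, 31.5, 14.5]
eef_rot: [-2.904, 1.007, 0.252]
ft_force: [-0.3, -0.1, -0.4]
finger_gap: 38.5
finger_force: 40.3
pos [539.5  31.5  14.5] q [-0.02  0.55  1.82  0.13  0.91  2.13] F [-0.28 -0.11 -0.38] gap 38.5 40.306203961372375 t 7.25
T [ 0.0001 -0.0019  0.0087] mm [ 0.1 -0.7  3.5] W [-0.001  -0.0019 -0.0009]
```

```bash
python3 -m inch '[{"grip":-0.2,"translation":[0.0005,0,0.0025],"turn":[0,0,0]},{"grip":-0.2,"translation":[0.001,0,0.005],"turn":[0,0,0]},{"grip":-0.2,"translation":[0.0013,0,0.0075],"turn":[0,0,0]},{"grip":-0.2,"translation":[0.0013,0,0.0075],"turn":[0,0,0]},{"grip":-0.2,"translation":[0.0013,0,0.0075],"turn":[0,0,0]}]';python3 -m inch '[{"grip":-0.2,"translation":[0.0005,0,0.0025],"turn":[0,0,0]},{"grip":-0.2,"translation":[0.0005,0,0.0025],"turn":[0,0,0]},{"grip":-0.2,"translation":[0.0005,0,0.0025],"turn":[0,0,0]}]'
```

```text
t: 7.67
ee_pos: [539.0, 31.5, 11.0]
eef_rot: [-2.905, 1.007, 0.253]
ft_force: [0.7, -0.7, -0.4]
finger_gap: 38.4
finger_force: 40.3
t: 7.92
ee_pos: [539.2, 31.4, 10.1]
eef_rot: [-2.904, 1.007, 0.253]
ft_force: [0.2, -0.2, 1.3]
finger_gap: 38.4
finger_force: 40.4
```

```bash
python3 -m inch '[{"grip":-0.2,"translation":[0.0002,0,0.0015],"turn":[0,0,0]},{"grip":-0.2,"translation":[0.0002,0,0.0015],"turn":[0,0,0]},{"grip":-0.2,"translation":[0.0002,0,0.0015],"turn":[0,0,0]}]';python3 -m inch '[{"grip":0,"translation":[0,0,0],"turn":[0,0,0]},{"grip":0.1,"translation":[0,0,0],"turn":[0,0,0]},{"grip":0.2,"translation":[0,0,0],"turn":[0,0,0]},{"grip":0.3,"translation":[0,0,0],"turn":[0,0,0]},{"grip":0.4,"translation":[0,0,0],"turn":[0,0,0]},{"grip":0.4,"translation":[0,0,0],"turn":[0,0,0]},{"grip":0.4,"translation":[0,0,0],"turn":[0,0,0]},{"grip":0.4,"translation":[0,0,0],"turn":[0,0,0]}]'; python3 go.py 545 32 90 -38.2 0
```

```text
t: 8.17
ee_pos: [539.2, 31.4, 9.9]
eef_rot: [-2.904, 1.007, 0.252]
ft_force: [-0.5, -0.4, 4.8]
finger_gap: 38.9
finger_force: 40.8
t: 8.83
ee_pos: [539.0, 31.5, 9.3]
eef_rot: [-2.905, 1.007, 0.253]
ft_force: [-0.3, -0.5, 0.1]
finger_gap: 59.8
finger_force: 0.0
pos [539.   31.5   9.3] q [-0.02  0.56  1.82  0.13  0.9   2.12] F [-0.29 -0.45  0.06] gap 59.8 0.0 t 8.8333
T [-0.0242 -0.0103 -0.2005] mm [ -9.7  -4.1 -80.2] W [-1.000e-04  2.213e-01 -1.200e-03]
```

```bash
python3 -m inch '[{"grip":0.4,"translation":[0,0,-0.02],"turn":[0,0,0]},{"grip":0.4,"translation":[0,0,-0.06],"turn":[0,0,0]},{"grip":0.4,"translation":[0,0,-0.12],"turn":[0,0,0]},{"grip":0.4,"translation":[0,0,-0.2],"turn":[0,0.11,0]},{"grip":0.4,"translation":[0,0,-0.2],"turn":[0,0.22,0]},{"grip":0.4,"translation":[0,0,-0.2],"turn":[0,0.22,0]}]';python3 go.py 542 312.3 80 44.9 0
```

```text
t: 9.33
ee_pos: [549.1, 23.9, 90.8]
eef_rot: [-2.968, 1.027, -0.005]
ft_force: [-0.8, 0.1, -1.3]
finger_gap: 60.4
finger_force: 0.0
pos [549.1  23.9  90.8] q [ 0.02  0.41  1.82 -0.    0.91  2.26] F [-0.79  0.06 -1.26] gap 60.4 0.0 t 9.3333
T [-0.4595 -0.5559  0.0269] mm [-183.8 -222.4   10.8] W [ 2.0000e-04 -4.4000e-03 -1.8458e+00]
```

```bash
python3 -m inch '[{"grip":0.5,"translation":[-0.07,-0.09,0],"turn":[0,0,-0.14]},{"grip":0.5,"translation":[-0.14,-0.17,0],"turn":[0,0,-0.29]},{"grip":0.5,"translation":[-0.2,-0.24,0],"turn":[0,0,-0.44]},{"grip":0.5,"translation":[-0.26,-0.31,0],"turn":[0,0,-0.59]},{"grip":0.5,"translation":[-0.32,-0.38,0],"turn":[0,0,-0.74]},{"grip":0.5,"translation":[-0.38,-0.45,0],"turn":[0,0,-0.88]},{"grip":0.5,"translation":[-0.44,-0.53,0],"turn":[0,0,-0.95]},{"grip":0.5,"translation":[-0.46,-0.556,0],"turn":[0,0,-0.95]},{"grip":0.5,"translation":[-0.46,-0.556,0],"turn":[0,0,-0.95]},{"grip":0.5,"translation":[-0.46,-0.556,0],"turn":[0,0,-0.95]}]';python3 go.py 542 312.3 60 44.9 0;python3 - <<'E'
from h import *
p,d=viewer.grab_frame("top"); crop(p,150,125,200,140,4,"pics/t3.png")
p,d=viewer.grab_frame("side"); crop(p,180,155,140,110,5,"pics/s3.png")
E
```

```text
t: 10.17
ee_pos: [542.5, 311.3, 87.3]
eef_rot: [3.138, 0.125, -0.006]
ft_force: [-0.1, -0.2, -0.4]
finger_gap: 64.5
finger_force: 0.0
pos [542.5 311.3  87.3] q [0.5  0.52 1.64 0.   0.99 1.99] F [-0.11 -0.22 -0.44] gap 64.5 0.0 t 10.1667
T [-0.0009 -0.0027  0.0683] mm [-0.4 -1.1 27.3] W [-0.001   0.0048 -0.8965]
```

View pics/s3.png

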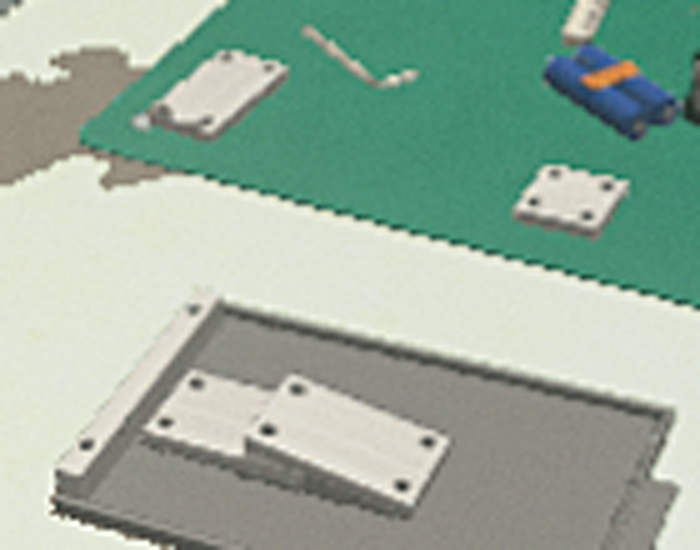

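View pics/t3.png

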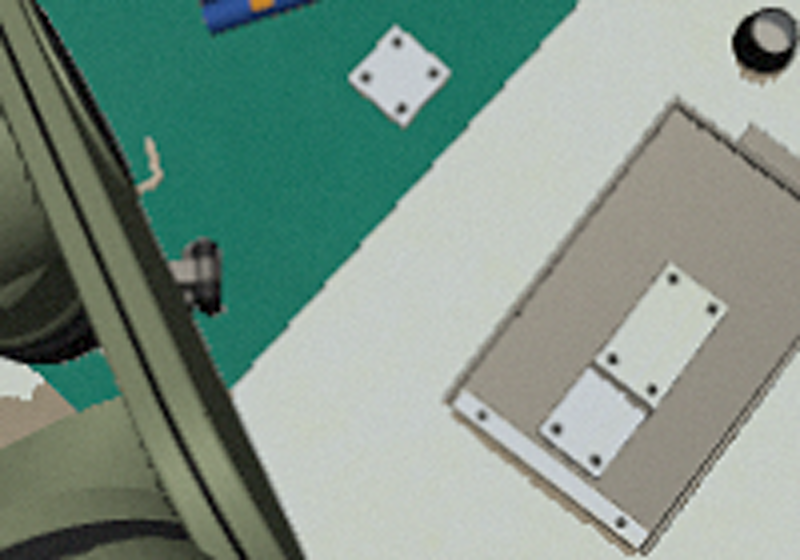

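Plate 2 leans on the first plate, in line. Its top-crop holes are (613,359), (652,389), (673,278), (712,308), and the first plate and square have not moved. Measuring it while turning over plate L.

```bash
python3 - <<'E'
from h import *
T=lambda a:(np.array(a)+.5)/4-.5+[150,125]
S=lambda a:(np.array(a)+.5)/5-.5+[180,155]
x=tri(T([(613,359),(652,389),(673,278),(712,308)]),S([(297,389),(268,430),(428,441),(402,485)]));print(x.round(1))
c=x[:,:3].mean(0);a=np.radians(-38.2);u=np.array([np.cos(a),np.sin(a)]);r=c[:2]-[503.4,60.8]
d=x[2:,:3].mean(0)-x[:2,:3].mean(0)
print(c.round(1),"along",r@u,"lat",r@[-u[1],u[0]],"yaw",np.degrees(np.arctan2(d[1],d[0])),"tilt",np.degrees(np.arcsin(-d[2]/np.linalg.norm(d))))
for s in(46,90,92): print(s,np.array([503.4,60.8])+u*s)
E
python3 -m inch '[{"grip":0.5,"translation":[0,-0.003,0],"turn":[0,0,-0.15]},{"grip":0.5,"translation":[0,-0.003,0.02],"turn":[0,0,-0.3]},{"grip":0.5,"translation":[0,-0.003,0.04],"turn":[0,0,-0.45]},{"grip":0.5,"translation":[0,-0.003,0.06],"turn":[0,0,-0.6]},{"grip":0.5,"translation":[0,-0.003,0.068],"turn":[0,0.005,-0.75]},{"grip":0.5,"translation":[0,-0.003,0.068],"turn":[0,0.005,-0.897]},{"grip":0.5,"translation":[0,-0.003,0.068],"turn":[0,0.005,-0.897]},{"grip":0.5,"translation":[0,-0.003,0.068],"turn":[0,0.005,-0.897]},{"grip":0.5,"translation":[0,-0.003,0.068],"turn":[0,0.005,-0.897]}]';python3 go.py 542 312.3 3.5 44.9 0
```

```text
[[5.253e+02 5.960e+01 2.260e+01 3.000e-01]
 [5.095e+02 3.960e+01 2.230e+01 2.000e-01]
 [5.689e+02 2.590e+01 1.290e+01 3.000e-01]
 [5.529e+02 5.600e+00 1.250e+01 0.000e+00]]
[539.1  32.7  17.6] along 45.48471978771869 lat -0.009029782566438374 yaw -37.88285894923903 tilt 10.046271019237233
46 [539.54941709  32.35321381]
90 [574.12712039   5.14324442]
92 [575.69883417   3.90642763]
t: 11.02
ee_pos: [543.3, 311.7, 61.4]
eef_rot: [-2.905, -1.193, -0.005]
ft_force: [1.0, 1.2, 0.0]
finger_gap: 64.4
finger_force: 0.0
pos [543.3 311.7  61.4] q [0.5  0.54 1.67 0.   0.93 1.29] F [1.04 1.17 0.02] gap 64.4 0.0 t 11.0167
T [-0.0017 -0.0034  0.1447] mm [-0.7 -1.3 57.9] W [ 0.0004 -0.0044 -0.0057]
```

```bash
python3 -m inch '[{"grip":0.5,"translation":[-0.001,-0.003,0.05],"turn":[0,-0.004,-0.005]},{"grip":0.5,"translation":[-0.001,-0.003,0.09],"turn":[0,-0.004,-0.005]},{"grip":0.5,"translation":[-0.001,-0.003,0.11],"turn":[0,-0.004,-0.005]},{"grip":0.5,"translation":[-0.001,-0.003,0.122],"turn":[0,-0.004,-0.005]},{"grip":0.5,"translation":[-0.001,-0.003,0.132],"turn":[0,-0.004,-0.005]},{"grip":0.5,"translation":[-0.001,-0.003,0.14],"turn":[0,-0.004,-0.005]},{"grip":0.5,"translation":[-0.001,-0.003,0.1435],"turn":[0,-0.004,-0.005]},{"grip":0.5,"translation":[-0.001,-0.003,0.1435],"turn":[0,-0.004,-0.005]},{"grip":0.5,"translation":[-0.001,-0.003,0.1435],"turn":[0,-0.004,-0.005]}]'; python3 -m inch '[{"grip":-0.2,"translation":[0,0,0],"turn":[0,0,0]},{"grip":-0.2,"translation":[0,0,0],"turn":[0,0,0]},{"grip":-0.2,"translation":[0,0,0],"turn":[0,0,0]},{"grip":-0.2,"translation":[0,0,0],"turn":[0,0,0]},{"grip":-0.2,"translation":[0,0,0],"turn":[0,0,0]},{"grip":-0.2,"translation":[0,0,0],"turn":[0,0,0]},{"grip":-0.2,"translation":[0,0,0],"turn":[0,0,0]},{"grip":-0.2,"translation":[0,0,0],"turn":[0,0,0]}]' 40
```

```text
t: 11.77
ee_pos: [542.3, 313.5, 4.2]
eef_rot: [2.902, 1.204, 0.002]
ft_force: [-0.0, -0.8, -0.0]
finger_gap: 64.2
finger_force: 0.0
t: 12.43
ee_pos: [542.5, 313.6, 4.5]
eef_rot: [2.901, 1.204, 0.003]
ft_force: [-0.2, -0.4, 6.4]
finger_gap: 38.2
finger_force: 40.7
```

```bash
python3 -m inch '[{"grip":-0.2,"translation":[0,0,-0.01],"turn":[0,0,0]},{"grip":-0.2,"translation":[0,0,-0.03],"turn":[0,0,0]},{"grip":-0.2,"translation":[0,0,-0.07],"turn":[0,0,0]},{"grip":-0.2,"translation":[0,0,-0.12],"turn":[0,0,0]},{"grip":-0.2,"translation":[0,0,-0.18],"turn":[0,0,0]},{"grip":-0.2,"translation":[0,0,-0.2],"turn":[0,0,0]},{"grip":-0.2,"translation":[0,0,-0.2],"turn":[0,0,0]},{"grip":-0.2,"translation":[0,0,-0.2],"turn":[0,0,0]}]';python3 go.py 575.7 3.9 80 -38.2 10
```

```text
t: 13.1
ee_pos: [541.8, 313.2, 83.6]
eef_rot: [2.901, 1.204, 0.001]
ft_force: [0.9, -0.7, -0.2]
finger_gap: 38.7
finger_force: 40.3
pos [541.8 313.2  83.6] q [ 0.51  0.52  1.64 -0.    0.98  1.29] F [ 0.93 -0.75 -0.23] gap 38.7 40.268776416778564 t 13.1
T [-0.4878  0.6061  0.009 ] mm [-195.1  242.4    3.6] W [ 0.1615 -0.1823  1.8457]
```

```bash
python3 -m inch '[{"grip":-0.2,"translation":[-0.03,0.04,0],"turn":[0,0,0.08]},{"grip":-0.2,"translation":[-0.07,0.09,0],"turn":[0,0,0.2]},{"grip":-0.2,"translation":[-0.12,0.15,0],"turn":[0,0,0.35]},{"grip":-0.2,"translation":[-0.17,0.21,0],"turn":[0,0,0.5]},{"grip":-0.2,"translation":[-0.22,0.27,0],"turn":[0,0,0.65]},{"grip":-0.2,"translation":[-0.27,0.33,0],"turn":[0,0,0.8]},{"grip":-0.2,"translation":[-0.31,0.38,0],"turn":[0,0,0.9]},{"grip":-0.2,"translation":[-0.34,0.42,0],"turn":[0,0,0.98]},{"grip":-0.2,"translation":[-0.35,0.43,0],"turn":[0,0,0.98]},{"grip":-0.2,"translation":[-0.35,0.43,0],"turn":[0,0,0.98]},{"grip":-0.2,"translation":[-0.35,0.43,0],"turn":[0,0,0.98]}]';python3 go.py 575.7 3.9 60 -38.2 10
```

```text
t: 14.02
ee_pos: [564.3, 93.1, 82.7]
eef_rot: [-3.141, -0.028, 0.002]
ft_force: [-0.1, -0.8, -0.2]
finger_gap: 38.6
finger_force: 40.3
pos [564.3  93.1  82.7] q [0.14 0.45 1.77 0.   0.92 1.7 ] F [-0.15 -0.84 -0.2 ] gap 38.6 40.30394375324249 t 14.0167
T [0.0247 0.2234 0.0567] mm [ 9.9 89.4 22.7] W [ 0.0763 -0.2115  0.869 ]
```

```bash
python3 -m inch '[{"grip":-0.2,"translation":[0.003,0.03,0],"turn":[0.01,-0.03,0.12]},{"grip":-0.2,"translation":[0.008,0.08,0],"turn":[0.025,-0.07,0.28]},{"grip":-0.2,"translation":[0.014,0.13,0.02],"turn":[0.04,-0.11,0.43]},{"grip":-0.2,"translation":[0.02,0.18,0.04],"turn":[0.05,-0.15,0.58]},{"grip":-0.2,"translation":[0.024,0.21,0.05],"turn":[0.065,-0.185,0.73]},{"grip":-0.2,"translation":[0.0247,0.2234,0.056],"turn":[0.076,-0.2115,0.869]},{"grip":-0.2,"translation":[0.0247,0.2234,0.056],"turn":[0.076,-0.2115,0.869]},{"grip":-0.2,"translation":[0.0247,0.2234,0.056],"turn":[0.076,-0.2115,0.869]},{"grip":-0.2,"translation":[0.0247,0.2234,0.056],"turn":[0.076,-0.2115,0.869]}]';python3 go.py 575.7 3.9 16 -38.2 10
```

```text
t: 14.77
ee_pos: [576.2, 5.0, 61.3]
eef_rot: [-2.907, 1.0, 0.251]
ft_force: [-0.9, -0.9, -0.7]
finger_gap: 38.2
finger_force: 40.3
pos [576.2   5.   61.3] q [-0.07  0.54  1.68  0.11  1.06  2.11] F [-0.93 -0.89 -0.67] gap 38.2 40.32232224941254 t 14.7667
T [0.0202 0.003  0.1114] mm [ 8.1  1.2 44.6] W [-0.0006 -0.0022  0.0048]
```

```bash
python3 -m inch '[{"grip":-0.2,"translation":[0.006,0.001,0.03],"turn":[0,0,0.004]},{"grip":-0.2,"translation":[0.012,0.002,0.065],"turn":[0,0,0.004]},{"grip":-0.2,"translation":[0.017,0.002,0.09],"turn":[0,0,0.004]},{"grip":-0.2,"translation":[0.0185,0.002,0.103],"turn":[0,0,0.004]},{"grip":-0.2,"translation":[0.02,0.002,0.1114],"turn":[0,0,0.004]},{"grip":-0.2,"translation":[0.02,0.002,0.1114],"turn":[0,0,0.004]},{"grip":-0.2,"translation":[0.02,0.002,0.1114],"turn":[0,0,0.004]}]';python3 -m inch '[{"grip":-0.2,"translation":[0.0005,0,0.0025],"turn":[0,0,0]},{"grip":-0.2,"translation":[0.001,0,0.005],"turn":[0,0,0]},{"grip":-0.2,"translation":[0.0013,0,0.0075],"turn":[0,0,0]},{"grip":-0.2,"translation":[0.0013,0,0.0075],"turn":[0,0,0]},{"grip":-0.2,"translation":[0.0013,0,0.0075],"turn":[0,0,0]}]'
```

```text
t: 15.35
ee_pos: [576.3, 3.1, 16.4]
eef_rot: [-2.904, 1.01, 0.25]
ft_force: [0.1, -0.3, -0.2]
finger_gap: 38.6
finger_force: 40.3
t: 15.77
ee_pos: [576.1, 2.8, 13.1]
eef_rot: [-2.903, 1.011, 0.251]
ft_force: [0.4, 0.9, -0.1]
finger_gap: 38.2
finger_force: 40.3
```

```bash
python3 -m inch '[{"grip":-0.2,"translation":[0.0003,0,0.002],"turn":[0,0,0]},{"grip":-0.2,"translation":[0.0006,0,0.0035],"turn":[0,0,0]},{"grip":-0.2,"translation":[0.0006,0,0.0035],"turn":[0,0,0]},{"grip":-0.2,"translation":[0.0006,0,0.0035],"turn":[0,0,0]}]';python3 -m inch '[{"grip":-0.2,"translation":[0.0002,0,0.0015],"turn":[0,0,0]},{"grip":-0.2,"translation":[0.0002,0,0.0015],"turn":[0,0,0]},{"grip":-0.2,"translation":[0.0002,0,0.0015],"turn":[0,0,0]}]'
```

```text
t: 16.1
ee_pos: [576.0, 2.9, 11.6]
eef_rot: [-2.903, 1.011, 0.251]
ft_force: [-0.5, -0.2, -0.3]
finger_gap: 38.4
finger_force: 40.3
t: 16.35
ee_pos: [576.1, 2.9, 11.0]
eef_rot: [-2.903, 1.011, 0.251]
ft_force: [0.3, 0.2, -0.4]
finger_gap: 38.3
finger_force: 40.3
```

```bash
python3 -m inch '[{"grip":-0.2,"translation":[0.0003,0,0.002],"turn":[0,0,0]},{"grip":-0.2,"translation":[0.0003,0,0.002],"turn":[0,0,0]},{"grip":-0.2,"translation":[0.0003,0,0.002],"turn":[0,0,0]}]';python3 -m inch '[{"grip":-0.2,"translation":[0.0003,0,0.0018],"turn":[0,0,0]},{"grip":-0.2,"translation":[0.0003,0,0.0018],"turn":[0,0,0]},{"grip":-0.2,"translation":[0.0003,0,0.0018],"turn":[0,0,0]}]'
```

```text
t: 16.6
ee_pos: [576.1, 2.9, 10.7]
eef_rot: [-2.903, 1.011, 0.251]
ft_force: [-1.3, 0.3, 4.8]
finger_gap: 38.5
finger_force: 40.8
t: 16.85
ee_pos: [576.2, 2.9, 10.6]
eef_rot: [-2.903, 1.011, 0.251]
ft_force: [-1.9, -0.9, 8.8]
finger_gap: 38.3
finger_force: 41.2
```

Contact felt. Releasing and backing off along the tool.

```bash
python3 -m inch '[{"grip":0,"translation":[0,0,0],"turn":[0,0,0]},{"grip":0.1,"translation":[0,0,0],"turn":[0,0,0]},{"grip":0.2,"translation":[0,0,0],"turn":[0,0,0]},{"grip":0.3,"translation":[0,0,0],"turn":[0,0,0]},{"grip":0.4,"translation":[0,0,0],"turn":[0,0,0]},{"grip":0.4,"translation":[0,0,0],"turn":[0,0,0]},{"grip":0.4,"translation":[0,0,0],"turn":[0,0,0]},{"grip":0.4,"translation":[0,0,0],"turn":[0,0,0]}]';python3 -m inch '[{"grip":0.4,"translation":[0,0,-0.02],"turn":[0,0,0]},{"grip":0.4,"translation":[0,0,-0.06],"turn":[0,0,0]},{"grip":0.4,"translation":[0,0,-0.12],"turn":[0,0,0]},{"grip":0.4,"translation":[0,0,-0.2],"turn":[0,0,0]},{"grip":0.4,"translation":[0,-0.2,-0.3],"turn":[0,0,0]},{"grip":0.4,"translation":[0,-0.4,-0.3],"turn":[0,0,0]},{"grip":0.4,"translation":[0,-0.6,-0.3],"turn":[0,0,0]},{"grip":0.4,"translation":[0,-0.6,-0.3],"turn":[0,0,0]},{"grip":0.4,"translation":[0,-0.6,-0.3],"turn":[0,0,0]},{"grip":0.4,"translation":[0,-0.6,-0.3],"turn":[0,0,0]},{"grip":0.4,"translation":[0,-0.6,-0.3],"turn":[0,0,0]}]'
python3 - <<'E'
from h import *
p,d=viewer.grab_frame("top"); a=cv2.resize(p[150:265,255:350],None,fx=4,fy=4,interpolation=2)
q,d=viewer.grab_frame("side"); b=cv2.resize(q[155:265,180:280],None,fx=4,fy=4,interpolation=2)
b=cv2.copyMakeBorder(b,0,20,0,0,0); cv2.imwrite("pics/f.png",np.hstack([a,b])[:,:,::-1]); print(a.shape)
E
```

```text
t: 17.52
ee_pos: [576.1, 2.9, 9.4]
eef_rot: [-2.903, 1.011, 0.251]
ft_force: [-0.3, -0.2, -0.2]
finger_gap: 60.1
finger_force: 0.0
t: 18.43
ee_pos: [744.5, 184.6, 127.8]
eef_rot: [-2.902, 1.002, 0.246]
ft_force: [-0.8, -0.6, 0.7]
finger_gap: 59.9
finger_force: 0.0
(460, 380, 3)
```

View pics/f.png

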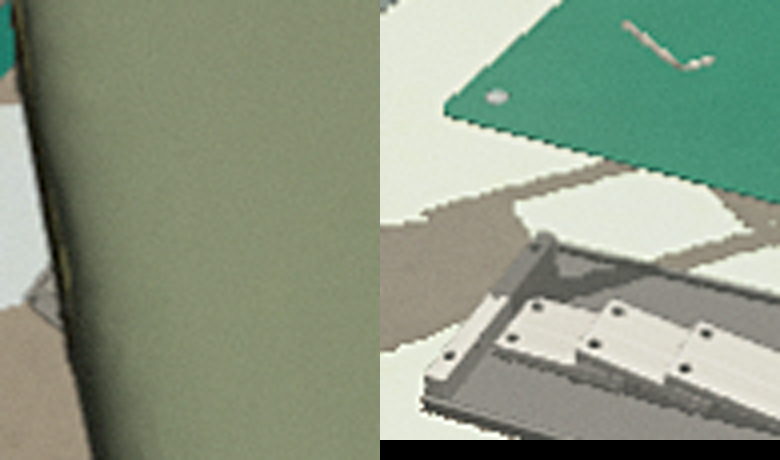

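The side view shows three shingled plates (tops at about (540,330), (640,350), (730,380)). The arm hides the top view, so I'm moving it aside for a measurement.

```bash
python3 -m inch '[{"grip":0.4,"translation":[-0.1,0,0],"turn":[0,0,0]},{"grip":0.4,"translation":[-0.7,0,-0.1],"turn":[0,0,0]},{"grip":0.4,"translation":[-0.7,0,-0.1],"turn":[0,0,0]},{"grip":0.4,"translation":[-0.7,0,-0.1],"turn":[0,0,0]},{"grip":0.4,"translation":[-0.7,0,-0.1],"turn":[0,0,0]},{"grip":0.4,"translation":[-0.7,0,-0.1],"turn":[0,0,0]},{"grip":0.4,"translation":[-0.7,0,-0.1],"turn":[0,0,0]},{"grip":0.4,"translation":[-0.7,0,-0.1],"turn":[0,0,0]},{"grip":0.4,"translation":[-0.7,0,-0.1],"turn":[0,0,0]},{"grip":0.4,"translation":[-0.7,0,-0.1],"turn":[0,0,0]},{"grip":0.4,"translation":[-0.7,0,-0.1],"turn":[0,0,0]}]'
python3 - <<'E'
from h import *
p,d=viewer.grab_frame("top"); a=cv2.resize(p[120:265,235:350],None,fx=4,fy=4,interpolation=2)
q,d=viewer.grab_frame("side"); b=cv2.resize(q[205:265,190:275],None,fx=4,fy=4,interpolation=2)
b=cv2.copyMakeBorder(b,0,340,0,0,0); cv2.imwrite("pics/f2.png",np.hstack([a,b])[:,:,::-1]); print(a.shape)
E
```

```text
t: 19.45
ee_pos: [539.0, 317.6, 206.7]
eef_rot: [-2.893, 0.929, 0.278]
ft_force: [0.3, 0.5, -0.4]
finger_gap: 59.7
finger_force: 0.0
(580, 460, 3)
```

View pics/f2.png

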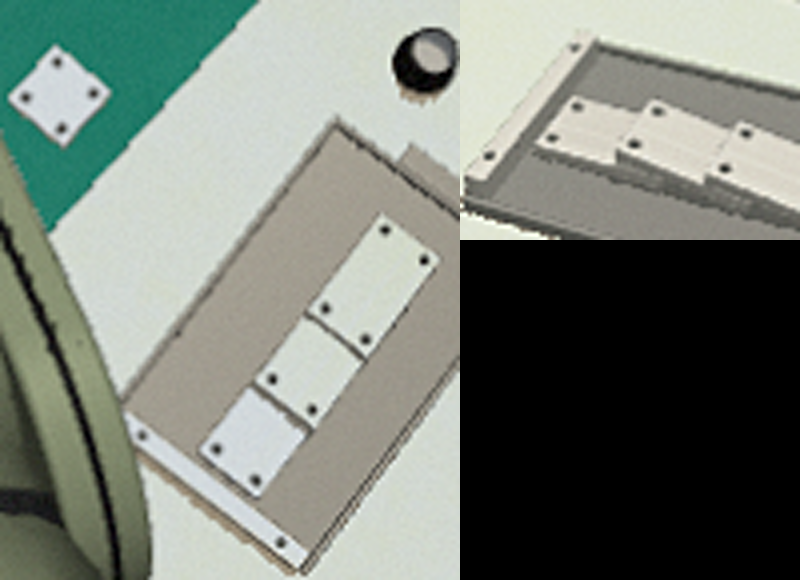

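The third plate's holes, (325,309) and (366,340), sit about 46 mm beyond the second's, (272,379) and (312,410), in line and leaning. The first plate, second plate and square are at their earlier pixels. Handing in.

```bash
python3 -c "
from workcell import bot
print(bot.close_job())"
```

```text
the job is handed in; nothing more can be done
None
```

Both loose plates are laid as roof tiles after the first, spaced about 46 mm apart and in line. The first plate and the square are unmoved in the pictures, and the job is handed in at about 20 s; I was not shown the judge's result.

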